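Zero and read the bench photometer by fingertip

ROBOT

A 6-joint arm with a two-finger parallel gripper is mounted at the origin on a cart in front of the work surface, level with it; the furniture and walls round the work are solid. World frame = base frame: x ahead of the robot, y to its left, z up, the work surface at z = 0. Lengths are in m, angles in rad, forces in N, time in s.
With the tool pointing down it reaches from about 0.35 to 0.775 m from the base axis. Payload 5.5 kg.
Tool frame: the origin (TCP) lies between the finger pads; the fingertips stand 19 mm ahead of it and the grasp point (between the pads) is the TCP; z points along the fingers, y is the line along which they close (so a half turn about z gives the same grasp; the last joint's range is limited). The gripper opens to 85 mm and grips with 20 to 120 N. Pads are 22 mm wide; open, the fingers measure 114 mm over their backs; the gripper's body (76 mm by 85 mm) begins 54 mm behind the grasp point. The pads swing forward as they close: fully open they stand 13 mm farther back than shut.
Start: joints at [-1.474, 0.313, 0.046, 1.304, 0, 1.431], TCP at [0.135, -0.559, 0.25] pointing down, gripper open.
Joint ranges: [-2.76, 2.76], [-0.86, 1.69], [-1.03, 1.26], [-2.2, 2.34], [-1.47, 1.5], [-3.14, 3.14]. Speed limits (rad/s): [2.57, 2.57, 3.14, 3.14, 3.14, 3.14].

INTERFACE

Orientations are given as a unit quaternion [w, x, y, z].
In Python, from workcell import env gives the robot as it stands.
- The arm moves only by the tool carry_out, never from a script. Its argument "increments" is a list that holds one entry, the list of rows, each a list of 6 numbers: the shift along the tool's x, y, z each as a share of 50 cm, from -1 to 1, then the turn, a rotation vector about the tool's x, y, z each as a share of 2 pi rad, from -1 to 1. In form: [[[x, y, z, ax, ay, az], ...]]. A call has 1 to 5 rows; each row is the pose to reach, as a shift and turn from the pose commanded when the call began, along the tool's axes at that moment, turning the shorter way round; what a row does not reach only later rows make up. A row lasts 1/8 s, in which the tool goes at most 62.5 mm and 10.7 degrees, less where a joint would pass 70% of its speed; a pose out of reach is approached as far as the arm can. A call with a number of a shift or a turn outside -1 to 1 is refused whole. A call with a gripper value outside its range is refused whole. "jaw" is the closure, from 0 (fully open) to 1 (shut), set as the call begins (left out, the last holds). The fingers move at their own pace and stop on an object; "squeeze" is the grip in N (left out, the last holds). Time passes only in rows, so rows that repeat a pose let the fingers close. It gives the time, the measured TCP pose, the force, the opening and the grip force at its end, in the units of the state.
- env.get_state(): the state, without advancing time (a new reading comes with each control period).
- env.read_camera(name): name is "scene" or "top" or "wrist"; returns a dict with "frame" (384x512x3 uint8, blue, green, red), "z_map" (384x512 float32, m along the optical axis (not along the pixel's ray), 0 where there is no reading), "intrinsics" (3x3 intrinsics, pixels), "R" (3x3) and "t" (3): a world point X has camera coordinates R X + t; the wrist camera has in their place "T_tool_cam" (4x4, takes a point from camera to tool coordinates, whose origin is the TCP and whose axes are the flange's). Camera axes: x right, y down, z forward; pixel columns grow to the right and rows downward; lengths in m; the calibration is good to about 2 mm. A picture is of the moment at which its call begins: read the wrist's pose just before it.
- env.hand_in(): hands the job in; it is judged then, once.
Trained networks look in the newest picture that a camera, given by its name, has taken for a name from the list of things; names that differ only in an ending like _2 or _b are one class to them, and where a whole thing is asked for, a point or a joint stands for the part that bears it (a point fixed in the world has none). Each returns a list of dicts, best first, with "score" (0 to 1); they miss things now and then, are a little off and sometimes report something else, mostly with a low value. They report only what shows in the picture. A call takes as long as a camera call.
- env.find_in(camera, name): "position" ([x, y, z] in m, in world coordinates, good to about 4 mm: the middle of the surface that is visible of it).
The state is a dict: "clock": time; "joint_pos": joint angles; "qvel": joint speeds; "tau": joint torques, N m; "tcp_pos": TCP position; "orientation": TCP orientation; "wrist_force": force on the tool from outside, world axes, zero at the start; "ft_torque": the same for the moment, N m; "finger_gap": finger opening in m; "grip_force": force on a finger pad.
Only numpy, scipy, OpenCV 4.12 (cv2) and the standard library are available. Lean on these libraries where they do the work, as an engineer would, in place of code of your own. Each camera call takes 0.05 s, during which the arm holds its last target. There are 200 camera calls.

TASK

The blank cuvette is already in the well of the bench photometer: with a fingertip push the small sliding light cover fully shut over it, then tap the bar-shaped key (zero), then tap the round key next to it (read), each lightly and letting it come up again; a key counts only under a shut cover. Do not press the small square power key, do not shift or lift the photometer, and leave the things round it as they stand.

Things in the scene. Friction and masses are not known exactly. Their poses are not given: they have to be found in the camera images.
- photometer: white box-shaped instrument, 2.6 kg, loose on rubber feet, 200 (x) x 200 (y) x 115 mm; origin under its middle, -x is its front, z up. Front 50 mm is a deck 56 mm high: black cell holder at its left (y +14 to +98, top 70 mm high), keys to the right, all in one row at x = -77 mm. Behind x = -47 mm a face with the display slopes up to the 115 mm high housing
- light_cover (a joint): opening of the light cover in m: 0 = fully shut over the well, up to 0.036 = fully open. It slides level along the photometer's y; shutting it moves it to +y (left, seen from the front) against an end stop; friction about 1 N, stays where left
- cover_rib (a point): middle of the top edge of the upright grip rib on the light cover. The rib is 5 mm thick in y, 34 mm long in x and stands 10 mm above the cover plate. The plate (38 x 36 mm, y) reaches 26 mm to -y and 10 mm to +y from the rib's middle. Two guide rails along y at 19 to 22 mm either side in x stand 1 mm above the plate
- zero_top (a point): middle of the top of the zero key, the bar-shaped one, 16 (x) x 28 (y) mm, nearest the cell holder, at y = -10 mm of the photometer; its top is 66 mm above the bench
- zero_key (a joint): travel of the zero key in m: 0 up, 0.006 at the bottom; a tap registers from 0.003 on; sprung, comes up by itself; takes 1 N to start, 4 N at 3 mm and 7 N at the bottom
- read_top (a point): middle of the top of the read key, the round one, 20 mm across, at y = -50 mm of the photometer; its top is 66 mm above the bench
- read_key (a joint): travel of the read key in m, as for the zero key
- power_key (a joint): travel of the power key in m (0 up): the 13 mm square key at the right end of the row, y = -84 mm of the photometer; not to be touched
- case_cell: closed black cuvette case, 57 x 72 x 45 mm, lying loose on top of the photometer's housing; origin under its middle
- jar_brown: small brown jar with black lid, 39 mm across, 68 mm high, in front of the photometer; origin under its middle
- bottle_small: clear narrow-necked glass bottle, 51 mm across, 115 mm high, right of the photometer; origin under its middle
- lab_timer: white timer, 62 x 62 x 19 mm, left of the photometer; origin under its middle
- tape: roll of tape lying flat, 60 mm across, 18 mm high, left of the photometer; origin under its middle
- rack_post (a point): foot of a fixed square post (20 mm) of the shelf, left of the photometer; the shelf's underside is 0.42 m up from x = 0.60 m on. Fixed upright rods, 12 mm thick: at x 0.33, y 0.50 (0.63 m high, beside the start pose) and x 0.31, y 0.01 (0.71 m high). Glassware up to 0.24 m high stands in front. A clear way in: back to 0.41 m from the base axis at 0.36 m height, swing, reach out

How it is judged:
By the outcome, as a careful person would: the job done as asked, in the order asked, and still so for the second after the job is handed in, with the robot touching nothing.
It also fails if it takes over 48 s, if anything falls off the work surface, if the arm or the gripper's body presses on something with over 40 N, if the wrist force passes 120 N, or if a joint passes its speed limit or range.

## Working session

There is one attempt and no reset: what is moved stays moved. The work goes in short steps, Python scripts to look and compute and a tool call to move; the robot and the scene stay as the last step left them, time stands still between calls to the robot, and variables do not carry over. Pictures are saved under pics/ and viewed, at most 10 in all, crops included, and the job is handed in when it is done.

Besides the shell and the picture viewer there is one more tool, called in YAML: its name, and indented under it one key for each argument. carry_out: Moves the arm, as the interface text tells. Its arguments: {"type":"object","properties":{"increments":{"type":"array","items":{"type":"array","items":{"type":"array","items":{"type":"number","minimum":-1,"maximum":1}}}},"jaw":{"type":"number"},"squeeze":{"type":"number"}},"required":["increments"]}

```bash
mkdir -p pics; ls
python3 - <<'E'
from workcell import env
import cv2,numpy as np
s=env.get_state();print(s['clock'],s['tcp_pos'],s['orientation'],s['finger_gap'])
a=env.read_camera('scene');b=env.read_camera('top')
cv2.imwrite('pics/a.png',np.vstack([a['frame'],b['frame']])[:, :] if 0 else a['frame']);cv2.imwrite('pics/b.png',b['frame'])
for n in ['photometer','light_cover','cover_rib','zero_top','read_top','power_key','case_cell','jar_brown','bottle_small','lab_timer','tape','rack_post']:
  for c in ['scene','top']:
    r=env.find_in(c,n);print(n,c,[(np.round(q['position'],3).tolist(),round(q['score'],2)) for q in r[:2]])
print(env.get_state()['clock'])
E
```

```text
pics
0.0 [ 0.13483208 -0.55848196  0.24939736] [-9.24474888e-04  9.92999671e-01  1.18113497e-01  4.03465726e-05] 0.0852351541594112
photometer scene [([0.725, 0.151, 0.076], 0.6), ([0.45, -0.01, 0.045], 0.57)]
photometer top [([0.604, 0.085, 0.08], 0.92), ([0.712, 0.33, 0.012], 0.52)]
light_cover scene [([0.553, 0.14, 0.072], 0.49)]
light_cover top [([0.552, 0.129, 0.07], 0.46)]
cover_rib scene []
cover_rib top [([0.558, 0.128, 0.076], 0.69)]
zero_top scene []
zero_top top [([0.566, 0.076, 0.066], 0.63)]
read_top scene [([0.56, 0.135, 0.072], 0.64)]
read_top top [([0.566, 0.032, 0.07], 0.38)]
power_key scene []
power_key top []
case_cell scene [([0.695, 0.131, 0.152], 0.75), ([0.739, 0.344, 0.016], 0.21)]
case_cell top [([0.662, 0.116, 0.162], 0.89)]
jar_brown scene [([0.449, -0.011, 0.045], 0.75)]
jar_brown top [([0.439, -0.022, 0.074], 0.7)]
bottle_small scene [([0.648, -0.101, 0.078], 0.59)]
bottle_small top [([0.624, -0.107, 0.086], 0.59)]
lab_timer scene [([0.642, 0.354, 0.016], 0.97)]
lab_timer top [([0.619, 0.363, 0.015], 0.52)]
tape scene []
tape top []Traceback (most recent call last):
  File "<stdin>", line 8, in <module>
ValueError: it knows: bottle_small, case_cell, cover_rib, jar_brown, lab_timer, light_cover, photometer, power_key, read_key, read_top, tape, zero_key, zero_top
```

View pics/a.png

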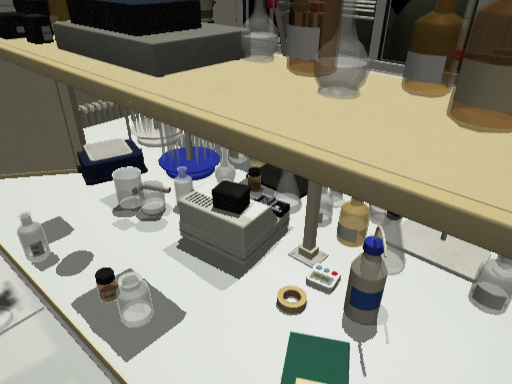

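View pics/b.png

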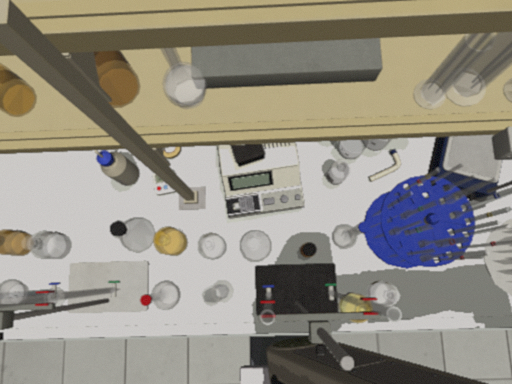

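```bash
cat > h.py <<'E'
from workcell import env
import cv2,numpy as np
from scipy.spatial.transform import Rotation as Ro
def cloud(c):
    b=env.read_camera(c);K=b['intrinsics'];z=b['z_map']
    v,u=np.mgrid[:z.shape[0],:z.shape[1]]
    P=np.stack([(u-K[0,2])/K[0,0]*z,(v-K[1,2])/K[1,1]*z,z],-1)
    if 'R' in b: W=(P-b['t'])@b['R']
    else:
        s=env.get_state();q=s['orientation'];T=b['T_tool_cam']
        W=(P@T[:3,:3].T+T[:3,3])@Ro.from_quat(np.r_[q[1:],q[0]]).as_matrix().T+s['tcp_pos']
    W[z==0]=np.nan
    return b['frame'],W
E
python3 - <<'E'
from h import *
f,W=cloud('top')
c=f[125:235,195:325];cv2.imwrite('pics/c.png',cv2.resize(c,None,fx=6,fy=5.4,interpolation=cv2.INTER_CUBIC)[:600,:800])
Z=W[...,2]
m=np.zeros(Z.shape,np.uint8);box=(W[...,0]>.48)&(W[...,0]<.8)&(W[...,1]>-.06)&(W[...,1]<.25)
for lo,hi in[(.045,.062),(.045,.085),(.108,.122)]:
    p=W[box&(Z>lo)&(Z<hi)][:,:2].astype(np.float32)
    r=cv2.minAreaRect(p*1000);print(lo,hi,len(p),r,np.round(cv2.boxPoints(r)).tolist())
for v in range(150,222,6): print(v,' '.join('%4.0f'%(1000*Z[v,u]) for u in range(215,310,4)))
for u,v in[(228,217),(303,207)]:print(W[v-2:v+2,u,:].round(3).tolist())
E
```

```text
0.045 0.062 1083 ((549.0952758789062, 81.86004638671875), (134.82025146484375, 200.4846649169922), 5.654488563537598) [[472.0, 175.0], [492.0, -25.0], [626.0, -11.0], [606.0, 188.0]]
0.045 0.085 2408 ((546.027587890625, 114.59458923339844), (135.40408325195312, 266.493896484375), 6.051443099975586) [[465.0, 240.0], [493.0, -25.0], [627.0, -11.0], [599.0, 254.0]]
0.108 0.122 1656 ((667.81298828125, 95.18592834472656), (84.75878143310547, 194.31719970703125), 6.064489841461182) [[615.0, 187.0], [636.0, -6.0], [720.0, 3.0], [700.0, 196.0]]
150    3  115  113  117  112  164  161  159  159  162  162  159  161  116  115  116  117  117  116  117  114   -1    0    1
156   -5  113  115  115  118  158  160  164  161  161  162  151  136  116  117  119  114  113  113  114  116    2   -2    3
162    1    1  115  120  115  116  158  143  135  119  115  116  114  116  119  115  115  116  115  118  116   -0    3    0
168    1    4  115  114  116  119  118  117  116  113  115  116  115  114  115  110  110  109  107  103  105  104   -2   -1
174    2    1  113  112  113  111  110  110  106  106  104  1
[... 416 characters left out ...]
 57   55    1    1
198    4    3    5   72   76   69   73   85   76   76   69   60   56   67   68   55   55   63   70   57   61   65   55    1
204    2    0   -2   75   69   64   67   85   73   77   71   71   56   65   58   59   55   57   54   57   59   55   57    0
210    0   -0    1   77   71   72   72   81   74   72   74   75   57   58   50   43   32   27    1    0   -1    1    0   -1
216    2    3    3    0   54   46   32   22    0    0   -0   -0   -1   -1    2   -1    1   -0    1   -1    2   -1    3    1
[[0.529, 0.177, 0.076], [0.536, 0.184, 0.001], [0.534, 0.184, -0.0], [0.531, 0.184, 0.0]]
[[0.55, -0.014, 0.058], [0.552, -0.016, 0.029], [0.55, -0.016, 0.029], [0.552, -0.019, -0.002]]
```

View pics/c.png

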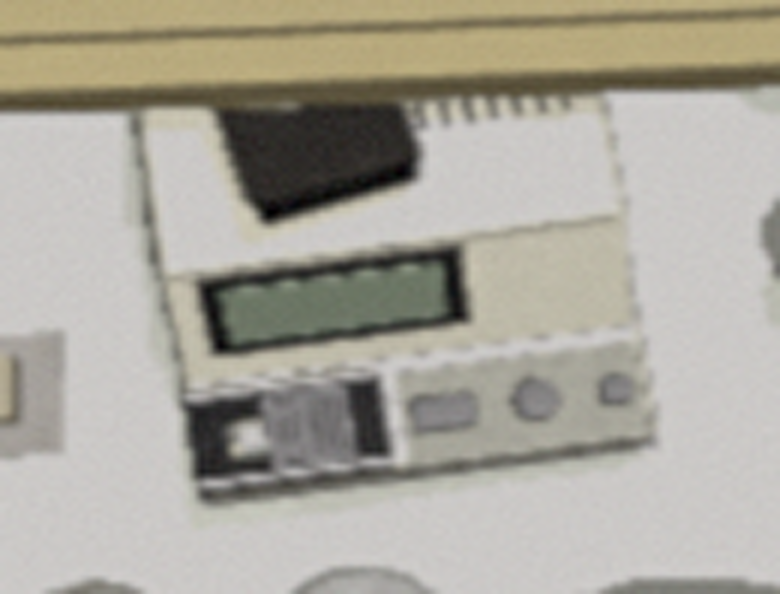

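Run:
```python
from h import *
f,W=cloud('top')
g,V=cloud('scene');w,U=cloud('wrist')
for n,A in(('top',W),('scene',V)):
    r=np.hypot(A[...,0],A[...,1])
    m=(A[...,2]>.2)&(A[...,2]<1.)&(A[...,0]<.585)&(A[...,0]>-.3)&(abs(A[...,1])<.8)
    p=A[m];k=np.floor(p[:,:2]/.05).astype(int)
    print(n)
    for c in np.unique(k,axis=0):
        q=p[(k==c).all(1)]; 
        if len(q)>3: print((c*.05).round(2).tolist(),len(q),q[:,2].min().round(2),q[:,2].max().round(2),end='; ')
big=np.vstack([cv2.resize(f[220:384],None,fx=1.5,fy=1.5),cv2.resize(w,(768,0) if 0 else (460,345))[:, :].copy().__class__((0,768,3),np.uint8)]) if 0 else cv2.resize(f[200:384],None,fx=1.56,fy=1.6)
o=np.zeros((600,800,3),np.uint8);o[:big.shape[0],:big.shape[1]]=big
o[300:600,:400]=cv2.resize(w,(400,300));o[300:600,400:]=cv2.resize(g,(400,300));cv2.imwrite('pics/d.png',o)
```

```text
top
[0.15, 0.05] 158 0.24 0.35; [0.2, -0.05] 546 0.27 0.56; [0.2, 0.0] 1447 0.21 0.51; [0.2, 0.05] 693 0.2 0.36; [0.25, -0.2] 8 0.61 0.62; [0.25, -0.15] 773 0.45 0.62; [0.25, -0.1] 1466 0.28 0.6; [0.25, -0.05] 537 0.27 0.58; [0.25, 0.0] 291 0.2 0.71; [0.25, 0.45] 14 0.45 0.45; [0.3, -0.1] 869 0.2 0.62; [0.3, -0.05] 324 0.5 0.52; [0.3, 0.0] 1109 0.2 0.72; [0.3, 0.05] 474 0.22 0.62; [0.3, 0.15] 43 0.21 0.21; [0.3, 0.2] 59 0.2 0.21; [0.3, 0.3] 104 0.21 0.22; [0.3, 0.35] 8 0.21 0.22; [0.3, 0.4] 189 0.22 0.56; [0.3, 0.45] 759 0.2 0.47; [0.3, 0.5] 11 0.21 0.4; [0.35, -0.35] 16 0.2 0.21; [0.35, -0.3] 161 0.2 0.38; [0.35, -0.25] 74 0.2 0.25; [0.35, 0.15] 20 0.2 0.21; [0.35, 0.2] 22 0.21 0.21; [0.35, 0.4] 963 0.2 0.57; [0.35, 0.55] 197 0.2 0.36; [0.4, -0.4] 16 0.2 0.21; [0.4, -0.35] 433 0.2 0.39; [0.4, -0.3] 594 0.2 0.38; [0.4, -0.25] 869 0.2 0.4; [0.4, -0.2] 133 0.2 0.21; [0.45, -0.4] 66 0.2 0.21; [0.45, -0.35] 1165 0.2 0.39; [0.45, -0.3] 482 0.2 0.24; [0.45, -0.25] 647 0.2 0.39; [0.45, -0.2] 440 0.2 0.37; [0.45, -0.15] 163 0.2 0.26; [0.5, -0.4] 24 0.2 0.34; [0.5, -0.35] 825 0.2 0.38; [0.5, -0.3] 712 0.2 0.38; [0.5, -0.25] 322 0.2 0.36; [0.5, -0.2] 365 0.2 0.36; [0.55, -0.35] 542 0.2 0.47; [0.55, -0.3] 405 0.2 0.34; [0.55, -0.25] 346 0.2 0.34; [0.55, -0.2] 10 0.2 0.21; [0.55, 0.25] 4013 0.2 0.82; scene
[0.05, -0.55] 4 0.47 0.48; [0.1, -0.55] 181 0.4 0.48; [0.15, -0.55] 101 0.41 0.48; [0.2, -0.1] 26 0.36 0.49; [0.25, -0.15] 60 0.44 0.51; [0.25, -0.1] 366 0.36 0.51; [0.3, -0.1] 137 0.46 0.51; [0.3, -0.05] 76 0.5 0.51; [0.35, 0.4] 192 0.39 0.54;
```

View pics/d.png

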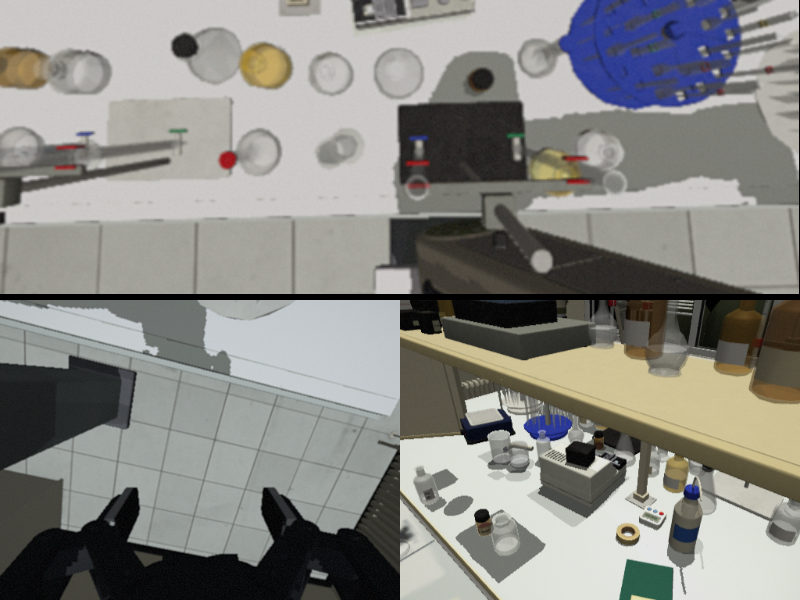

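Run:
```python
from h import *
f,W=cloud('top')
for v,u in[(350,290),(350,320),(340,325),(325,315),(363,347),(360,400),(365,450),(375,500),(380,350),(316,290),(316,360),(350,256),(290,330),(290,268)]:
    print(v,u,f[v,u].tolist(),W[v,u].round(3))
s=env.get_state();print(s['joint_pos'])
_,U=cloud('wrist');b=env.read_camera('wrist');print(b['T_tool_cam'].round(3).tolist())
```

```text
350 290 [42, 53, 56] [0.243 0.044 0.299]
350 320 [42, 43, 45] [0.28  0.012 0.51 ]
340 325 [56, 61, 62] [0.308 0.016 0.606]
325 315 [112, 123, 122] [0.313 0.018 0.518]
363 347 [158, 164, 169] [0.305 0.011 0.713]
360 400 [54, 60, 61] [ 0.257 -0.105  0.471]
365 450 [155, 163, 162] [-0.065 -0.744 -0.963]
375 500 [156, 165, 164] [-0.112 -0.962 -0.957]
380 350 [44, 52, 56] [ 0.248 -0.02   0.541]
316 290 [108, 118, 117] [0.325 0.051 0.511]
316 360 [117, 125, 124] [ 0.323 -0.044  0.512]
350 256 [46, 45, 44] [ 0.039  0.152 -0.861]
290 330 [139, 144, 149] [ 0.342 -0.055  0.162]
290 268 [168, 177, 182] [0.345 0.082 0.147]
[-1.47361080e+00  3.13178147e-01  4.61265209e-02  1.30358044e+00
 -2.91859355e-06  1.43122249e+00]
[[0.0, -0.952, -0.306, 0.079], [1.0, 0.0, 0.001, 0.0], [-0.001, -0.306, 0.952, -0.124], [0.0, 0.0, 0.0, 1.0]]
```

Run:
```python
from h import *
f,W=cloud('top')
for v in(345,350,355,360,365,370,375,380):
    print(v,[(u,)+tuple((100*W[v,u]).round().tolist()) for u in range(270,512,16) if f[v,u].max()<90])
w,U=cloud('wrist')
d=(w.max(2)<80)
for v in range(60,384,25): print(v,[(u,)+tuple((100*U[v,u]).round().tolist()) for u in range(0,512,30) if d[v,u] and np.isfinite(U[v,u,0])])
```

```text
345 [(270, 24.0, 8.0, 23.0), (286, 25.0, 5.0, 27.0), (302, 25.0, 2.0, 28.0), (318, 29.0, 1.0, 51.0), (334, 31.0, 1.0, 65.0)]
350 [(270, 24.0, 8.0, 26.0), (286, 24.0, 5.0, 29.0), (302, 25.0, 2.0, 32.0), (318, 28.0, 2.0, 51.0), (334, 31.0, 2.0, 67.0), (350, 25.0, -5.0, 37.0)]
355 [(270, 23.0, 8.0, 27.0), (286, 24.0, 5.0, 34.0), (302, 24.0, 3.0, 36.0), (318, 25.0, 0.0, 38.0), (334, 30.0, 2.0, 67.0), (350, 25.0, -4.0, 41.0), (366, 26.0, -7.0, 42.0), (382, 26.0, -9.0, 43.0)]
360 [(270, 22.0, 8.0, 26.0), (286, 24.0, 5.0, 35.0), (302, 24.0, 3.0, 39.0), (318, 25.0, 1.0, 42.0), (334, 25.0, -2.0, 43.0), (366, 25.0, -6.0, 46.0), (382, 26.0, -8.0, 47.0), (398, nan, nan, nan)]
365 [(270, 21.0, 8.0, 26.0), (286, 23.0, 5.0, 34.0), (302, 24.0, 3.0, 41.0), (318, 25.0, 1.0, 44.0), (334, 25.0, -1.0, 46.0), (366, 25.0, -5.0, 48.0), (382, 26.0, -7.0, 50.0), (398, 26.0, -9.0, 51.0), (414, 26.0, -11.0, 51.0)]
370 [(270, 20.0, 8.0, 26.0), (286, 22.0, 5.0, 34.0), (302, 23.0, 3.0, 41.0), (318, 24.0, 1.0, 46.0), (334, 25.0, -1.0, 48.0), (350, 25.0, -3.0, 49.0), (366, 25.0, -5.0, 51.0), (382, 26.0, -7.0, 52.0),
[... 2489 characters left out ...]
, -55.0, 31.0), (270, 15.0, -56.0, 31.0), (300, 15.0, -57.0, 31.0), (360, 16.0, -58.0, 32.0), (390, 16.0, -59.0, 31.0), (420, 15.0, -62.0, 30.0), (450, 16.0, -62.0, 31.0), (480, 16.0, -62.0, 31.0), (510, -44.0, -178.0, -51.0)]
360 [(0, 13.0, -49.0, 32.0), (30, 13.0, -50.0, 32.0), (60, 11.0, -49.0, 30.0), (90, -107.0, -6.0, -58.0), (120, 12.0, -51.0, 30.0), (150, 14.0, -53.0, 32.0), (180, 15.0, -54.0, 32.0), (210, 14.0, -54.0, 32.0), (240, 14.0, -55.0, 32.0), (270, 15.0, -56.0, 32.0), (300, 15.0, -57.0, 32.0), (330, 16.0, -57.0, 32.0), (360, 16.0, -58.0, 32.0), (390, 14.0, -61.0, 30.0), (420, -105.0, -191.0, -92.0), (450, 14.0, -63.0, 30.0), (480, 16.0, -62.0, 32.0), (510, 16.0, -62.0, 32.0)]
```

carry_out:
  increments:
    - [[0,-0.08,-0.08,0,0,0],[0,-0.17,-0.16,0,0,0],[0,-0.26,-0.2,0,0,0],[0,-0.33,-0.22,0,0,0],[0,-0.33,-0.22,0,0,0]]
  jaw: 1
  squeeze: 20

```text
clock: 2.28
tcp_pos: [0.096, -0.3972, 0.3621]
orientation: [0.002, 0.993, 0.118, -0.0]
wrist_force: [0.2, -0.5, -0.1]
finger_gap: -0.0
grip_force: 0.0
```

Run:
```python
from h import *
s=env.get_state();print(s['clock'],s['joint_pos'].round(4),s['tcp_pos'],s['finger_gap'])
f,W=cloud('top');g,V=cloud('scene')
for n,A in(('top',W),('scene',V)):
    m=(A[...,2]>.3)&(A[...,2]<1.2)&(A[...,0]<.585)&(A[...,0]>-.3)&(abs(A[...,1])<.25)
    p=A[m];k=np.floor(p[:,:2]/.03).astype(int)
    print(n)
    for c in np.unique(k,axis=0):
        q=p[(k==c).all(1)]
        if len(q)>5: print((c*.03).round(2).tolist(),len(q),q[:,2].min().round(2),q[:,2].max().round(2),end='; ')
b=np.hstack([cv2.resize(f[180:384],(800,320))]);o=np.zeros((600,800,3),np.uint8);o[:320]=b;o[320:,:373]=cv2.resize(g,(373,280));cv2.imwrite('pics/e.png',o)
```

```text
2.275 [-1.5307 -0.0245 -0.0814  1.5106 -0.      1.3744] [ 0.09598888 -0.39715492  0.36207268] -5.017911954757352e-06
top
[0.18, 0.06] 46 0.3 0.36; [0.18, 0.09] 11 0.3 0.35; [0.21, 0.06] 32 0.3 0.5; [0.24, -0.06] 121 0.46 0.55; [0.24, -0.03] 583 0.3 0.56; [0.24, 0.0] 748 0.3 0.55; [0.24, 0.03] 710 0.3 0.54; [0.24, 0.06] 345 0.3 0.53; [0.27, 0.0] 194 0.49 0.71; [0.3, -0.09] 52 0.51 0.62; [0.3, -0.06] 183 0.4 0.62; [0.3, -0.03] 205 0.5 0.52; [0.3, 0.0] 956 0.31 0.71; [0.3, 0.03] 170 0.5 0.51; [0.3, 0.06] 82 0.5 0.62; [0.3, 0.09] 22 0.5 0.51; [0.33, -0.09] 160 0.5 0.62; [0.33, -0.06] 538 0.3 0.62; [0.33, 0.06] 304 0.3 0.62; [0.39, -0.27] 91 0.3 0.4; [0.39, -0.24] 39 0.3 0.34; [0.42, -0.27] 48 0.3 0.36; [0.45, -0.24] 64 0.3 0.34; [0.45, -0.21] 59 0.3 0.37; [0.48, -0.24] 74 0.3 0.39; [0.48, -0.21] 40 0.3 0.39; [0.51, -0.21] 65 0.3 0.36; [0.54, -0.27] 20 0.3 0.32; [0.54, -0.24] 31 0.3 0.34; scene
[0.3, -0.06] 49 0.5 0.51; [0.3, -0.03] 39 0.5 0.51; [0.33, -0.09] 35 0.48 0.51; [0.33, -0.06] 90 0.46 0.51;
```

View pics/e.png

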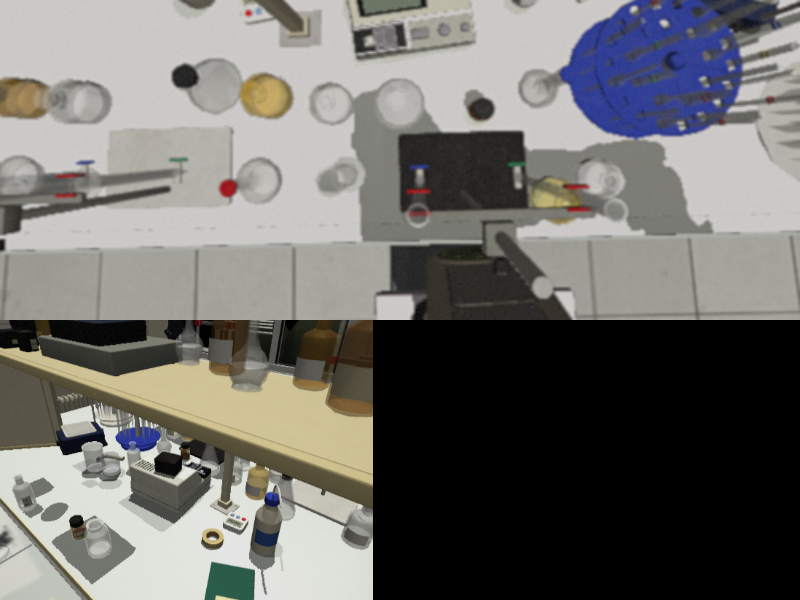

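carry_out:
  increments:
    - [[0,0.01,-0.1,0,0,0],[0,0.02,-0.2,0,0,0],[0,0.02,-0.28,0,0,0],[0,0.02,-0.28,0,0,0]]

```text
clock: 2.88
tcp_pos: [0.0988, -0.4105, 0.5019]
orientation: [0.002, 0.993, 0.118, -0.0]
wrist_force: [0.1, -0.5, -1.1]
finger_gap: 0.0
grip_force: 0.0
```

carry_out:
  increments:
    - [[0.117,-0.008,0,0,0,-0.0222],[0.2315,-0.0325,0,0,0,-0.0444],[0.3417,-0.0726,0,0,0,-0.0667],[0.4451,-0.1276,0,0,0,-0.0889],[0.4451,-0.1276,0,0,0,-0.0889]]

```text
clock: 3.5
tcp_pos: [0.3029, -0.2919, 0.4988]
orientation: [-0.001, 0.92, 0.391, 0.0]
wrist_force: [0.1, 0.2, 0.9]
finger_gap: -0.0001
grip_force: 0.0
```

Run:
```python
from h import *
s=env.get_state();print(s['clock'],s['joint_pos'].round(4),s['tcp_pos'])
f,W=cloud('top')
j=s['joint_pos'][0];h=np.array([np.cos(j),np.sin(j)]);l=np.array([-h[1],h[0]])
t=W[...,:2]@h;y=W[...,:2]@l
m=(f.max(2)<110)&(W[...,2]>.25)&(t<.6)
p=np.c_[t[m],y[m],W[...,2][m]];k=np.floor(p[:,:2]/.04).astype(int)
for c in np.unique(k,axis=0):
    q=p[(k==c).all(1)]
    if len(q)>8: print((c*.04).round(2).tolist(),len(q),np.percentile(q[:,2],[2,98]).round(2),end='; ')
cv2.imwrite('pics/f.png',f)
```

```text
3.5 [-9.5880e-01  7.2000e-02  3.6150e-01  1.8625e+00  6.0000e-04  1.3791e+00] [ 0.30286982 -0.29192696  0.49882914]
[-0.28, 0.6] 22 [0.25 0.28]; [-0.24, 0.52] 477 [0.26 0.46]; [-0.16, 0.48] 10 [0.44 0.45]; [-0.16, 0.52] 481 [0.26 0.56]; [-0.12, 0.76] 20 [0.42 0.44]; [-0.08, 0.76] 75 [0.42 0.44]; [-0.04, 0.24] 152 [0.25 0.35]; [-0.04, 0.72] 59 [0.42 0.44]; [-0.04, 0.76] 17 [0.42 0.44]; [-0.04, 0.8] 14 [0.5  0.53]; [0.0, 0.24] 380 [0.25 0.44]; [0.0, 0.68] 35 [0.42 0.44]; [0.0, 0.72] 43 [0.42 0.44]; [0.0, 0.8] 185 [0.51 0.54]; [0.0, 0.84] 11 [0.5  0.53]; [0.04, 0.16] 42 [0.25 0.36]; [0.04, 0.2] 214 [0.26 0.5 ]; [0.04, 0.24] 629 [0.26 0.52]; [0.04, 0.68] 112 [0.42 0.75]; [0.08, 0.6] 4766 [0.3  0.82]; [0.08, 0.64] 316 [0.3  0.81]; [0.08, 0.68] 24 [0.43 0.75]; [0.12, 0.2] 84 [0.5  0.51]; [0.12, 0.24] 64 [0.5  0.52]; [0.12, 0.28] 86 [0.5  0.61]; [0.12, 0.32] 151 [0.31 0.62]; [0.12, 0.6] 572 [0.43 0.77]; [0.12, 0.64] 2015 [0.34 0.81]; [0.12, 0.68] 112 [0.64 0.68]; [0.12, 0.72] 224 [0.56 0.58]; [0.16, 0.24] 521 [0.29 0.71]; [0.16, 0.28] 15 [0.51 0.51]; [0.16, 0.56] 109 [0.43 0.77]; [0.16, 0.6
[... 954 characters left out ...]
44, 0.28] 142 [0.26 0.38]; [0.44, 0.32] 29 [0.25 0.35]; [0.44, 0.4] 904 [0.42 0.77]; [0.44, 0.48] 183 [0.46 0.5 ]; [0.44, 0.52] 194 [0.46 0.5 ]; [0.48, 0.12] 67 [0.26 0.39]; [0.48, 0.16] 117 [0.25 0.38]; [0.48, 0.32] 57 [0.25 0.34]; [0.48, 0.36] 82 [0.42 0.44]; [0.48, 0.48] 37 [0.46 0.5 ]; [0.52, 0.16] 105 [0.25 0.36]; [0.52, 0.2] 45 [0.26 0.36]; [0.52, 0.24] 266 [0.26 0.38]; [0.52, 0.28] 35 [0.26 0.33]; [0.52, 0.32] 97 [0.27 0.44]; [0.52, 0.36] 51 [0.42 0.44]; [0.52, 0.4] 753 [0.52 0.63]; [0.52, 0.44] 37 [0.53 0.62]; [0.56, 0.2] 164 [0.25 0.38]; [0.56, 0.24] 141 [0.25 0.45]; [0.56, 0.28] 484 [0.26 0.46]; [0.56, 0.32] 86 [0.42 0.44]; [0.56, 0.36] 251 [0.52 0.6 ]; [0.56, 0.4] 214 [0.53 0.61];
```

View pics/f.png

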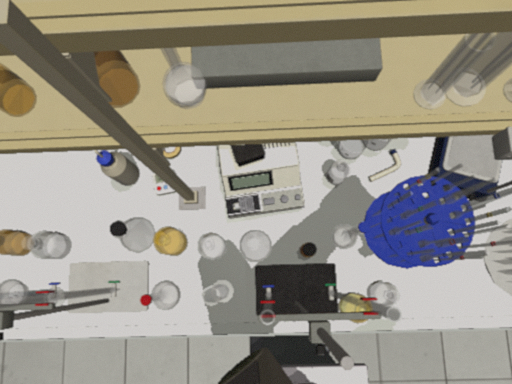

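carry_out:
  increments:
    - [[0.117,-0.008,0,0,0,-0.0222],[0.2315,-0.0325,0,0,0,-0.0444],[0.3417,-0.0726,0,0,0,-0.0667],[0.3417,-0.0726,0,0,0,-0.0667]]

```text
clock: 4.05
tcp_pos: [0.3946, -0.1449, 0.4995]
orientation: [-0.001, 0.82, 0.573, -0.0]
wrist_force: [-0.2, 0.4, 0.9]
finger_gap: -0.0002
grip_force: 0.0
```

Run:
```python
from h import *
s=env.get_state();print(s['clock'],s['joint_pos'].round(4),s['tcp_pos'])
b=env.read_camera('top');print(-b['R'].T@b['t'])
f,W=cloud('top')
j=s['joint_pos'][0];h=np.array([np.cos(j),np.sin(j)]);l=np.array([-h[1],h[0]])
t=W[...,:2]@h;y=W[...,:2]@l
m=(W[...,2]>.45)&(t<.6)&(t>-.2)&(y<.4)&(y>-.1)
p=np.c_[t[m],y[m],W[...,2][m]];k=np.floor(p[:,:2]/.04).astype(int)
for c in np.unique(k,axis=0):
    q=p[(k==c).all(1)]
    if len(q)>8: print((c*.04).round(2).tolist(),len(q),np.percentile(q[:,2],[2,98]).round(2),end='; ')
cv2.imwrite('pics/g.png',f)
```

```text
4.05 [-5.4350e-01  7.1200e-02  3.6220e-01  1.8631e+00  2.0000e-04  1.3789e+00] [ 0.39461162 -0.1448886   0.49947154]
[0.38612054 0.07594968 1.09998611]
[0.2, 0.12] 84 [0.5  0.51]; [0.2, 0.16] 23 [0.49 0.52]; [0.2, 0.2] 16 [0.51 0.62]; [0.2, 0.24] 35 [0.5  0.62]; [0.24, 0.12] 42 [0.5  0.52]; [0.24, 0.16] 1099 [0.51 0.71]; [0.24, 0.2] 245 [0.5  0.62]; [0.24, 0.24] 202 [0.5  0.62]; [0.28, 0.08] 148 [0.51 0.62]; [0.28, 0.12] 940 [0.47 0.87]; [0.28, 0.16] 31 [0.5  0.51]; [0.32, 0.04] 136 [0.57 0.58]; [0.32, 0.08] 75 [0.56 0.62]; [0.32, 0.12] 179 [0.47 0.62]; [0.36, 0.04] 592 [0.53 0.7 ]; [0.36, 0.08] 3004 [0.54 0.79]; [0.36, 0.12] 537 [0.77 0.8 ]; [0.4, 0.08] 2299 [0.5  0.77]; [0.44, 0.04] 12 [0.57 0.57]; [0.44, 0.08] 418 [0.54 0.7 ]; [0.44, 0.36] 969 [0.74 0.77]; [0.48, 0.28] 442 [0.74 0.77]; [0.48, 0.32] 1900 [0.74 0.77]; [0.48, 0.36] 1384 [0.45 0.77]; [0.52, 0.2] 16 [0.74 0.77]; [0.52, 0.24] 1604 [0.74 0.77]; [0.52, 0.28] 1607 [0.45 0.77]; [0.52, 0.32] 517 [0.45 0.77]; [0.52, 0.36] 454 [0.45 0.45]; [0.56, 0.16] 577 [0.73 0.77]; [0.56, 0.2] 1753 [0.73 0.77]; [0.56, 0.24] 501 [0.45 0.77]; [0.56, 0.28] 410 [0.45 0.45]; [0.56, 0.32] 632 [0.45 0.5 ]; [0.56, 0.36] 939 [0.45 0.5 ];
```

View pics/g.png

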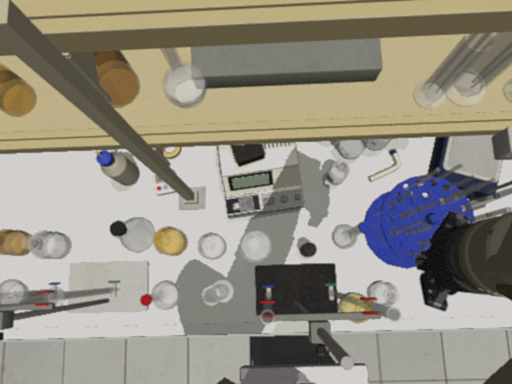

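carry_out:
  increments:
    - [[0.117,-0.008,0,0,0,-0.0222],[0.2315,-0.0325,0,0,0,-0.0444],[0.3417,-0.0726,0,0,0,-0.0667],[0.4451,-0.1276,0,0,0,-0.0889],[0.4451,-0.1276,0,0,0,-0.0889]]

```text
clock: 4.78
tcp_pos: [0.4113, 0.0854, 0.5]
orientation: [-0.0, 0.631, 0.776, -0.0]
wrist_force: [-0.1, -0.1, 0.4]
finger_gap: -0.0002
grip_force: 0.0
```

Run:
```python
from h import *
s=env.get_state();print(s['clock'],s['joint_pos'].round(4),s['tcp_pos'],s['wrist_force'])
f,W=cloud('top')
j=s['joint_pos'][0];h=np.array([np.cos(j),np.sin(j)]);l=np.array([-h[1],h[0]])
t=W[...,:2]@h;y=W[...,:2]@l
m=(W[...,2]>.45)&(t<.6)&(t>-.2)&(y<.4)&(y>-.1)
p=np.c_[t[m],y[m],W[...,2][m]];k=np.floor(p[:,:2]/.02).astype(int)
for c in np.unique(k,axis=0):
    q=p[(k==c).all(1)]
    if len(q)>8 and q[0,0]<.5: print((c*.02).round(2).tolist(),len(q),np.percentile(q[:,2],[2,98]).round(2),end='; ')
cv2.imwrite('pics/h.png',f)
```

```text
4.775 [0.013  0.0703 0.3627 1.8636 0.     1.3788] [0.41126094 0.08537297 0.4999802 ] [-0.11536954 -0.08689824  0.36614379]
[0.3, -0.08] 11 [0.51 0.51]; [0.32, -0.08] 156 [0.51 0.62]; [0.32, -0.06] 114 [0.57 0.62]; [0.34, -0.08] 58 [0.52 0.62]; [0.34, -0.06] 20 [0.57 0.62]; [0.34, 0.02] 436 [0.94 0.95]; [0.34, 0.04] 2102 [0.92 0.95]; [0.34, 0.06] 1873 [0.93 0.95]; [0.34, 0.08] 1723 [0.93 0.95]; [0.34, 0.1] 1788 [0.93 0.95]; [0.34, 0.12] 390 [0.94 0.95]; [0.36, 0.02] 690 [0.95 0.96]; [0.36, 0.04] 3455 [0.93 0.96]; [0.36, 0.06] 3041 [0.93 0.95]; [0.36, 0.08] 3011 [0.93 0.95]; [0.36, 0.1] 3563 [0.93 0.96]; [0.36, 0.12] 778 [0.95 0.96]; [0.38, 0.02] 927 [0.95 0.97]; [0.38, 0.04] 3872 [0.95 0.97]; [0.38, 0.06] 3563 [0.95 0.96]; [0.38, 0.08] 3506 [0.95 0.96]; [0.38, 0.1] 3827 [0.95 0.97]; [0.38, 0.12] 913 [0.96 0.97]; [0.4, 0.02] 981 [0.96 0.97]; [0.4, 0.04] 3875 [0.96 0.97]; [0.4, 0.06] 3599 [0.96 0.97]; [0.4, 0.08] 3546 [0.96 0.97]; [0.4, 0.1] 3808 [0.96 0.97]; [0.4, 0.12] 902 [0.97 0.97]; [0.42, 0.02] 674 [0.96 0.97]; [0.42, 0.04] 2944 [0.96 0.97]; [0.42, 0.06] 2692 [0.96 0.97]; [0.42, 0.08] 2668 [0.96 0.97]; [0.42, 0.1] 2934 [0.96 0.97]; [0.42, 0.12] 678 [0.96 0.97]; [0.44, 0.02] 209 [0.94 0.96]; [0.44, 0.04] 1091 [0.94 0.96]; [0.44, 0.06] 796 [0.94 0.96]; [0.44, 0.08] 783 [0.94 0.96]; [0.44, 0.1] 1125 [0.94 0.96]; [0.44, 0.12] 235 [0.94 0.96];
```

View pics/h.png

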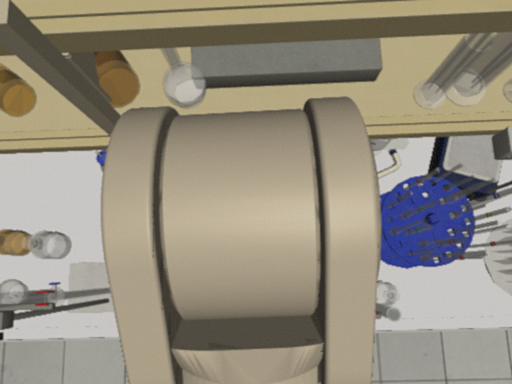

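Run:
```python
from h import *
f,W=cloud('top')
x,y,z=[W[...,i] for i in range(3)]
for a,b in((-.25,-.1),(.2,.3),(.3,.4)):
    m=(y>a)&(y<b)&(x>.5)&(x<.75)&(z>.3)
    for lo in np.arange(.36,.84,.04):
        q=W[m&(z>lo)&(z<lo+.04)]
        if len(q)>5: print(a,lo.round(2),len(q),np.percentile(q[:,0],[1,50,99]).round(3))
h,V=cloud('scene');x,y,z=[V[...,i] for i in range(3)]
m=(x>.28)&(x<.38)&(y>-.12)&(y<.12)&(z>.3);p=V[m]
print(len(p));
for lo in np.arange(.3,.66,.04):
    q=p[(p[:,2]>lo)&(p[:,2]<lo+.04)]
    if len(q)>3: print(lo.round(2),len(q),q.min(0).round(3),q.max(0).round(3))
q=V[(z>.38)&(z<.47)&(y>-.1)&(y<.3)&(x>.5)];print(len(q),np.percentile(q,[1,5,50],0).round(3) if len(q) else '')
```

```text
-0.25 0.4 461 [0.603 0.604 0.622]
-0.25 0.44 6385 [0.604 0.658 0.748]
-0.25 0.48 899 [0.648 0.661 0.741]
-0.25 0.52 820 [0.648 0.657 0.674]
-0.25 0.56 1080 [0.648 0.659 0.682]
-0.25 0.6 831 [0.648 0.661 0.679]
-0.25 0.72 930 [0.602 0.603 0.604]
-0.25 0.76 858 [0.602 0.607 0.616]
0.2 0.44 1602 [0.653 0.702 0.749]
0.2 0.48 827 [0.651 0.673 0.714]
0.2 0.52 559 [0.669 0.68  0.712]
0.2 0.56 509 [0.578 0.676 0.703]
0.2 0.6 511 [0.578 0.584 0.677]
0.2 0.64 941 [0.578 0.595 0.647]
0.2 0.68 907 [0.578 0.585 0.631]
0.2 0.72 2089 [0.578 0.603 0.604]
0.2 0.76 4749 [0.578 0.612 0.635]
0.2 0.8 909 [0.578 0.585 0.599]
0.3 0.4 159 [0.603 0.604 0.622]
0.3 0.44 1192 [0.603 0.632 0.743]
0.3 0.48 166 [0.662 0.666 0.67 ]
0.3 0.52 181 [0.662 0.667 0.672]
0.3 0.56 221 [0.667 0.683 0.699]
0.3 0.72 111 [0.602 0.603 0.604]
213
0.46 75 [ 0.325 -0.071  0.464] [ 0.348 -0.051  0.5  ]
0.5 138 [ 0.32  -0.072  0.5  ] [ 0.349 -0.008  0.515]
10167 [[ 0.675 -0.089  0.422]
 [ 0.71  -0.049  0.426]
 [ 0.89   0.189  0.452]]
```

```bash
cat >> h.py <<'E'
a6=np.deg2rad(6.0);XD=np.array([np.cos(a6),np.sin(a6),0]);YD=np.array([-np.sin(a6),np.cos(a6),0])
def pix(b,u,v,z):
    d=b['R'].T@np.linalg.solve(b['intrinsics'],[u,v,1]);o=-b['R'].T@b['t'];return o+d*(z-o[2])/d[2]
E
python3 - <<'E'
from h import *
b=env.read_camera('top')
cp=lambda x,y:(195+(x+.5)/6-.5,125+(y+.5)/5.4-.5)
off={'zero':(-77,-10),'read':(-77,-50),'power':(-77,-84)}
P={}
for n,x,y,z in[('zero',443,410,.066),('read',536,398,.066),('power',616,387,.064),('plateR',353,424,.073),('plateL',263,432,.073),('holdL',192,442,.07),('holdR',388,418,.07),('rib',290,428,.083)]:
    p=pix(b,*cp(x,y),z);P[n]=p
    s=''
    if n in off: s=(p-off[n][0]*.001*XD-off[n][1]*.001*YD).round(4)
    print(n,p.round(4),'dev xy',(p@XD).round(4),(p@YD).round(4),s)
d=P['power']-P['zero'];print('yaw',np.degrees(np.arctan2(d[0],-d[1])))
# post, burette on saved depth: now
f,W=cloud('top');x,y,z=[W[...,i] for i in range(3)]
q=W[(x>.57)&(x<.602)&(y>.2)&(y<.3)&(z>.46)&(z<.7)];print('post',np.percentile(q,[1,50,99],0).round(3))
for u,v in((268,300),(268,316),(268,292),(370,299),(393,315)):print(u,v,pix(b,u,v,.62).round(3),pix(b,u,v,.5).round(3))
w,U=cloud('wrist');m=np.isfinite(U[...,0]);print(np.nanmin(U[m],0),np.nanmax(U[m],0))
cv2.imwrite('pics/i.png',w)
E
```

```text
zero [0.5637 0.0737 0.066 ] dev xy 0.5683 0.0144 [0.6392 0.0917 0.066 ]
read [0.568  0.0342 0.066 ] dev xy 0.5684 -0.0254 [0.6393 0.092  0.066 ]
power [0.5724 0.     0.064 ] dev xy 0.5692 -0.0598 [0.6402 0.0916 0.064 ]
plateR [0.5572 0.1118 0.073 ] dev xy 0.5658 0.053 
plateL [0.5547 0.1499 0.073 ] dev xy 0.5674 0.0911 
holdL [0.5515 0.1803 0.07  ] dev xy 0.5674 0.1216 
holdR [0.56   0.0971 0.07  ] dev xy 0.5671 0.038 
rib [0.5546 0.1378 0.083 ] dev xy 0.566 0.0791 
yaw 6.736292023494768
post [[0.578 0.268 0.555]
 [0.579 0.271 0.647]
 [0.602 0.291 0.699]]
268 300 [0.355 0.079 0.62 ] [0.347 0.08  0.5  ]
268 316 [0.337 0.08  0.62 ] [0.325 0.081 0.5  ]
268 292 [0.363 0.079 0.62 ] [0.358 0.08  0.5  ]
370 299 [ 0.353 -0.035  0.62 ] [ 0.344 -0.062  0.5  ]
393 315 [ 0.335 -0.059  0.62 ] [ 0.322 -0.092  0.5  ]
[-1.07598612 -1.57580369 -0.9721247 ] [1.02545947 0.56917805 0.5813554 ]
```

View pics/i.png

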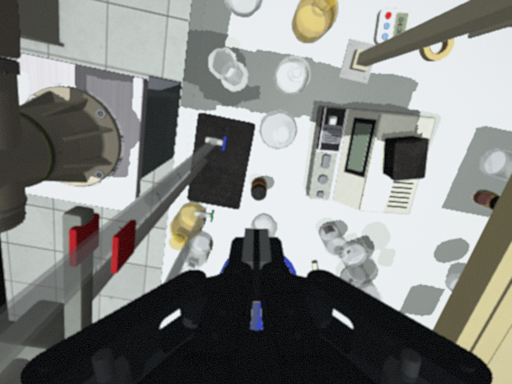

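```bash
cat >> h.py <<'E'
a6=np.deg2rad(6.4);XD=np.array([np.cos(a6),np.sin(a6),0]);YD=np.array([-np.sin(a6),np.cos(a6),0])
O=np.array([.6395,.0918,0])
def dev(x,y,z): return O+x*XD+y*YD+np.array([0,0,z])
def pose(low,Wxy,side=1):
    """low: where the lowest (side*YD) corner-edge middle of the fingertips goes; wrist axis over Wxy"""
    T=low+[0,0,.03]
    for _ in range(30):
        h=.42**2-(T[0]-Wxy[0])**2-(T[1]-Wxy[1])**2
        z=-np.r_[Wxy-T[:2],np.sqrt(h)]/.42
        x=YD-z*(YD@z);x/=np.linalg.norm(x);R=np.c_[x,np.cross(z,x),z]
        T=low-.019*z-side*.011*x
    return T,R
def inc(T,R,cur=None):
    s=env.get_state();q=s['orientation']
    p0,R0=(s['tcp_pos'],Ro.from_quat(np.r_[q[1:],q[0]]).as_matrix()) if cur is None else cur
    return np.r_[R0.T@(T-p0)/.5,Ro.from_matrix(R0.T@R).as_rotvec()/(2*np.pi)]
E
python3 - <<'E'
from h import *
Wp=np.array([.515,.203])
low=dev(-.077,.0555-.0025-.008,.0775)   # front edge 8 mm short of rib
T,R=pose(low,Wp)
print('T',T,'tilt',np.degrees(np.arccos(-R[2,2])))
print('above',inc(T+[0,0,.21],R).round(4).tolist())
s=env.get_state();print(s['tcp_pos'])
E
```

```text
T [0.55708168 0.12093062 0.09828799] tilt 12.685167249176123
above [0.0189, 0.3, 0.3833, -0.0113, -0.0334, 0.015]
[0.41195945 0.08227455 0.50000313]
```

carry_out:
  increments:
    - [[0.005,0.08,0.09,-0.003,-0.008,0.004],[0.01,0.16,0.18,-0.006,-0.017,0.008],[0.014,0.23,0.28,-0.0085,-0.025,0.011],[0.019,0.3,0.383,-0.0113,-0.0334,0.015],[0.019,0.3,0.383,-0.0113,-0.0334,0.015]]

```text
clock: 5.7
tcp_pos: [0.5558, 0.1225, 0.3026]
orientation: [0.101, 0.664, 0.739, -0.043]
wrist_force: [-0.5, -0.7, 0.4]
finger_gap: 0.0
grip_force: 0.0
```

Run:
```python
from h import *
s=env.get_state();print(s['clock'],s['joint_pos'].round(4),s['tcp_pos'],s['wrist_force'])
low=dev(-.077,.0555-.0025-.008,.0775)
for Wp in([.515,.203],):
    T,R=pose(low,np.array(Wp));print(inc(T,R).round(4).tolist(),inc(T+[0,0,.08],R).round(4).tolist())
w,U=cloud('wrist')
# height map around the device
rel=(U-O);X=rel@XD;Y=rel@YD;Z=U[...,2]
m=(abs(X+.077)<.012)&(Y>-.1)&(Y<.105)&(Z>.03)
for lo in np.arange(-.1,.104,.004):
    q=Z[m&(Y>=lo)&(Y<lo+.004)]
    if len(q)>3: print(int(round(lo*1000)),len(q),(1000*np.percentile(q,[10,50,90])).round(),end=' | ')
for n in('cover_rib','zero_top','read_top','power_key','light_cover'):
    r=env.find_in('wrist',n);print(n,[(np.round(q['position'],4).tolist(),round(((q['position']-O)@XD),4),round(((q['position']-O)@YD),4),round(q['score'],2)) for q in r[:2]])
cv2.imwrite('pics/j.png',w)
```

```text
5.7 [ 0.1802  0.2581  0.0817  1.3379 -0.2116  1.6381] [0.55575832 0.12251953 0.30263892] [-0.50262242 -0.69435813  0.42292351]
[0.0806, -0.0265, 0.3998, -0.0013, 0.0001, 0.0007] [0.0477, -0.0153, 0.2436, -0.0013, 0.0001, 0.0007]
-100 9 [61. 61. 62.] | -96 18 [60. 61. 62.] | -92 33 [60. 62. 71.] | -88 35 [60. 69. 71.] | -84 54 [61. 65. 70.] | -80 43 [60. 61. 65.] | -76 32 [60. 61. 62.] | -72 39 [60. 61. 62.] | -68 26 [60. 61. 62.] | -64 13 [61. 62. 71.] | -60 30 [60. 70. 71.] | -56 42 [61. 70. 71.] | -52 40 [61. 70. 71.] | -48 63 [61. 68. 71.] | -44 60 [60. 62. 68.] | -40 38 [60. 61. 62.] | -36 44 [60. 61. 62.] | -32 28 [60. 61. 62.] | -28 24 [60. 62. 70.] | -24 45 [61. 70. 71.] | -20 42 [61. 70. 71.] | -16 45 [61. 70. 71.] | -12 47 [61. 70. 71.] | -8 49 [61. 70. 71.] | -4 53 [61. 69. 72.] | 0 75 [60. 62. 70.] | 4 30 [60. 61. 62.] | 8 8 [73. 74. 74.] | 12 49 [73. 74. 75.] | 16 52 [73. 74. 75.] | 20 50 [73. 74. 75.] | 24 36 [73. 74. 75.] | 28 54 [78. 78. 79.] | 32 133 [ 78. 325. 334.] | 36 288 [ 78. 336. 342.] | 40 248 [ 78. 325. 337.] | 44 602 [ 79. 304. 333.] | 48 729 [296. 308. 324.] | 52 685 [ 89. 320. 336.] | 56 1371 [328. 336. 343.] | 60 1322 [349. 364. 370.] | 64 2373 [351. 361. 375.] | 68 1881 [361. 368. 373.] | 72 1479 [375. 378. 381.] | 76 60 [ 60.  74. 382.] | 80 79 [73. 74. 75.] | 84 60 [73. 74. 75.] | 88 61 [79. 79. 80.] | 92 134 [63. 79. 80.] | 96 106 [32. 45. 57.] | cover_rib [([0.555, 0.1278, 0.075], np.float64(-0.08), np.float64(0.0452), 0.79), ([0.5638, 0.077, 0.0683], np.float64(-0.0769), np.float64(-0.0063), 0.24)]
zero_top [([0.5626, 0.0695, 0.063], np.float64(-0.0789), np.float64(-0.0136), 0.64)]
read_top [([0.5703, 0.0326, 0.066], np.float64(-0.0754), np.float64(-0.0511), 0.49)]
power_key [([0.572, 0.0002, 0.0673], np.float64(-0.0773), np.float64(-0.0835), 0.61)]
light_cover [([0.5558, 0.1302, 0.0764], np.float64(-0.0789), np.float64(0.0475), 0.74)]
```

View pics/j.png

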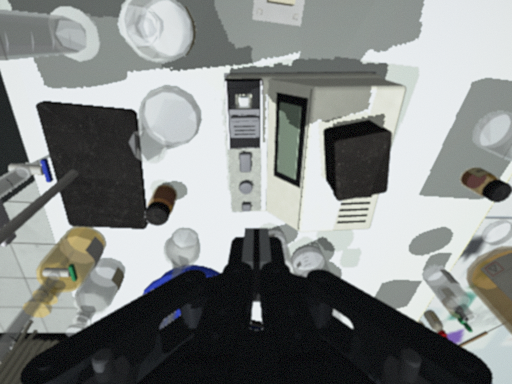

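```bash
sed -i 's/\.42\b/.283/g' h.py
python3 - <<'E'
from h import *
low=dev(-.077,.0555-.0025-.010,.0785)
T,R=pose(low,np.array([.52,.203]));print(T,np.degrees(np.arccos(-R[2,2])))
print(inc(T+[0,0,.05],R).round(4).tolist());print(inc(T+[0,0,.015],R).round(4).tolist())
E
```

```text
[0.55656718 0.12099723 0.0998274 ] 18.49770834551124
[0.0623, -0.0283, 0.3155, -0.0025, -0.0161, 0.0011]
[0.0766, -0.0342, 0.3837, -0.0025, -0.0161, 0.0011]
```

carry_out:
  increments:
    - [[0.016,-0.007,0.08,-0.001,-0.008,0.0005],[0.032,-0.014,0.16,-0.0025,-0.0161,0.0011],[0.048,-0.021,0.24,-0.0025,-0.0161,0.0011],[0.0623,-0.0283,0.3155,-0.0025,-0.0161,0.0011],[0.0623,-0.0283,0.3155,-0.0025,-0.0161,0.0011]]

```text
clock: 6.62
tcp_pos: [0.5536, 0.1209, 0.1459]
orientation: [0.145, 0.663, 0.731, -0.068]
wrist_force: [-0.5, 0.7, 0.5]
finger_gap: 0.0001
grip_force: 0.0
```

Run:
```python
from h import *
s=env.get_state();print(s['clock'],s['joint_pos'].round(4),s['tcp_pos'],s['wrist_force'])
low=dev(-.077,.0555-.0025-.010,.0785)
T,R=pose(low,np.array([.52,.203]));print(T,inc(T,R).round(4).tolist())
w,U=cloud('wrist')
rel=(U-O);X=rel@XD;Y=rel@YD;Z=U[...,2]
m=(abs(X+.077)<.012)&(Y>-.1)&(Y<.105)&(Z>.03)
for lo in np.arange(-.1,.104,.004):
    q=Z[m&(Y>=lo)&(Y<lo+.004)]
    if len(q)>3: print(int(round(lo*1000)),len(q),(1000*np.percentile(q,[10,50,90])).round(),end=' | ')
o=np.hstack([w,np.zeros_like(w)])[:, :512]
f=env.read_camera('top')['frame'];cv2.imwrite('pics/k.png',np.vstack([cv2.resize(w,(640,480))]))
cv2.imwrite('pics/k2.png',f)
```

```text
6.625 [ 0.2282  0.3291 -0.232   0.9539 -0.3165  1.6918] [0.55360196 0.12086135 0.14594534] [-0.52023407  0.71554994  0.52638603]
[0.55656718 0.12099723 0.0998274 ] [0.0276, -0.0027, 0.0882, -0.0012, 0.0001, 0.0005]
-36 9 [59. 59. 60.] | -32 18 [59. 60. 61.] | -28 20 [59. 60. 61.] | -24 30 [59. 60. 61.] | -20 28 [59. 60. 68.] | -16 82 [60. 69. 70.] | -12 89 [60. 69. 70.] | -8 91 [60. 69. 70.] | -4 110 [59. 69. 70.] | 0 159 [60. 65. 69.] | 12 110 [72. 73. 74.] | 16 122 [72. 73. 73.] | 20 120 [72. 73. 74.] | 24 35 [72. 73. 74.] | 28 113 [76. 77. 78.] | 32 188 [ 76.  77. 169.] | 36 247 [ 77.  78. 179.] | 40 547 [ 77. 144. 183.] | 44 682 [133. 146. 175.] | 48 563 [145. 153. 168.] | 52 684 [ 87. 159. 173.] | 56 1185 [ 77. 170. 177.] | 60 964 [ 65. 179. 184.] | 64 888 [ 70. 200. 205.] | 68 2390 [189. 205. 213.] | 72 1863 [197. 205. 210.] | 76 915 [ 72. 214. 217.] | 80 1074 [ 73. 217. 219.] | 84 165 [72. 73. 74.] | 88 172 [77. 78. 79.] | 92 293 [73. 78. 79.] | 96 856 [34. 55. 75.] |
```

View pics/k.png

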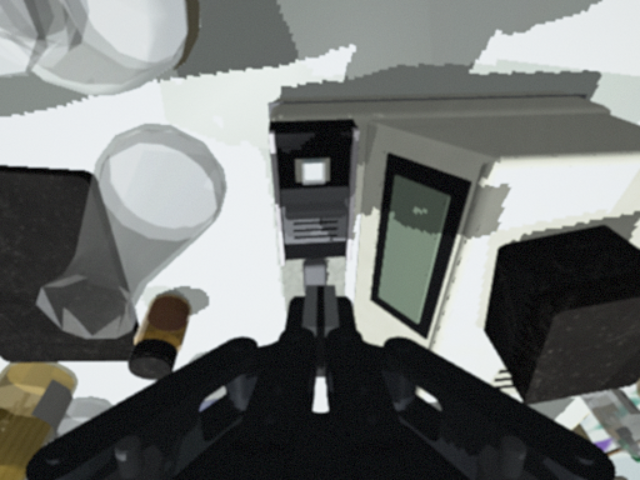

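Run:
```python
from h import *
s=env.get_state();print(s['clock'],s['tcp_pos'],s['qvel'].round(4),s['wrist_force'])
low=dev(-.077,.0555-.0025-.010,.0785)
T,R=pose(low,np.array([.52,.203]));print(T,inc(T,R).round(4).tolist(),inc(T,R,(T+[0,0,.05],R)).round(4).tolist())
```

```text
6.725 [0.55637744 0.12146631 0.14944137] [ 0.0009 -0.0147  0.0278 -0.0026 -0.0017 -0.0007] [ 0.11072523 -0.22603156  1.68615689]
[0.55656718 0.12099723 0.0998274 ] [0.029, -0.0096, 0.0944, -0.0002, 0.0, 0.0002] [0.0301, -0.0101, 0.0948, 0.0, 0.0, 0.0]
```

carry_out:
  increments:
    - [[0.015,-0.005,0.0474,0,0,0],[0.025,-0.0084,0.079,0,0,0],[0.0301,-0.0101,0.0948,0,0,0],[0.0301,-0.0101,0.0948,0,0,0],[0.0301,-0.0101,0.0948,0,0,0]]

```text
clock: 7.35
tcp_pos: [0.5562, 0.1217, 0.0988]
orientation: [0.147, 0.663, 0.731, -0.065]
wrist_force: [-0.2, -0.0, -0.5]
finger_gap: 0.0001
grip_force: 0.0
```

Run:
```python
from h import *
s=env.get_state();print(s['clock'],s['tcp_pos'],s['joint_pos'].round(3),s['wrist_force'])
T0,R0=pose(dev(-.077,.043,.0785),np.array([.52,.203]))
for y in(.053,.061,.069,.077,.081,.085,.089,.093):
    T,R=pose(dev(-.077,y,.0785),np.array([.52,.203]));print(y,inc(T,R,(T0,R0)).round(4).tolist())
```

```text
7.35 [0.5562454  0.12173812 0.09880038] [ 0.229  0.372 -0.298  0.839 -0.317  1.692] [-0.20077871 -0.02245049 -0.45619917]
0.053 [0.0178, 0.0, -0.0053, 0.0001, 0.0054, -0.0]
0.061 [0.032, 0.0001, -0.0095, 0.0002, 0.0098, -0.0001]
0.069 [0.0463, 0.0001, -0.0136, 0.0003, 0.0141, -0.0001]
0.077 [0.0606, 0.0001, -0.0178, 0.0004, 0.0183, -0.0001]
0.081 [0.0678, 0.0001, -0.0198, 0.0004, 0.0205, -0.0001]
0.085 [0.0749, 0.0001, -0.0219, 0.0004, 0.0226, -0.0001]
0.089 [0.0821, 0.0001, -0.024, 0.0005, 0.0247, -0.0001]
0.093 [0.0893, 0.0001, -0.026, 0.0005, 0.0268, -0.0001]
```

carry_out:
  increments:
    - [[0.0178,0,-0.0053,0.0001,0.0054,0],[0.032,0,-0.0095,0.0002,0.0098,0],[0.0463,0,-0.0136,0.0003,0.0141,0],[0.053,0,-0.0157,0.0003,0.0162,0],[0.0606,0,-0.0178,0.0004,0.0183,0]]

```text
clock: 7.98
tcp_pos: [0.5523, 0.151, 0.097]
orientation: [0.105, 0.666, 0.738, -0.03]
wrist_force: [3.1, -11.1, 0.3]
finger_gap: -0.0002
grip_force: 5.5
```

```bash
cat > st.py <<'E'
from h import *
env.read_camera('top');env.read_camera('top')
s=env.get_state();q=s['orientation'];R=Ro.from_quat(np.r_[q[1:],q[0]]).as_matrix()
tip=s['tcp_pos']+.019*R[:,2]+.011*R[:,0]-O
print(s['clock'],'corner dev',np.r_[tip@XD,tip@YD,tip[2]].round(4),'F',s['wrist_force'].round(2),s['joint_pos'].round(3))
E
cat > lk.py <<'E'
from h import *
w,U=cloud('wrist');rel=(U-O);X=rel@XD;Y=rel@YD;Z=U[...,2]
m=(abs(X+.077)<.017)&(Y>-.1)&(Y<.12)&(Z>.03)&(Z<.1)
for lo in np.arange(-.1,.12,.003):
    q=Z[m&(Y>=lo)&(Y<lo+.003)]
    if len(q)>3: print(int(round(lo*1000)),len(q),(1000*np.percentile(q,[10,50,95])).round(),end=' | ')
for c in('wrist','top'):
  for n in('cover_rib','light_cover','photometer','jar_brown','case_cell'):
    r=env.find_in(c,n);print(c,n,[(np.round(q['position'],4).tolist(),np.round(((q['position']-O)@XD,(q['position']-O)@YD),4).tolist(),round(q['score'],2)) for q in r[:1]])
E
python3 st.py; python3 lk.py
```

```text
8.075 corner dev [-0.078   0.0758  0.0763] F [ 1.33 -7.06  0.67] [ 0.228  0.363 -0.294  0.842 -0.206  1.689]
-46 10 [58. 59. 61.] | -43 82 [57. 60. 63.] | -40 20 [57. 58. 58.] | -37 4 [58. 58. 58.] | -25 8 [66. 67. 67.] | -22 25 [67. 67. 68.] | -19 19 [66. 67. 68.] | -16 19 [67. 67. 68.] | -13 20 [67. 67. 68.] | -10 23 [66. 67. 68.] | -7 20 [67. 67. 68.] | 56 8 [74. 75. 75.] | 59 16 [74. 75. 75.] | 62 43 [74. 75. 76.] | 65 98 [74. 75. 76.] | 68 70 [75. 75. 76.] | 71 100 [85. 87. 91.] | 74 285 [ 89.  95. 100.] | 77 548 [85. 87. 98.] | 80 923 [75. 81. 86.] | 83 259 [74. 75. 76.] | 86 276 [74. 75. 76.] | 89 197 [75. 76. 77.] | 92 290 [75. 76. 77.] | 95 1348 [55. 67. 76.] | 98 869 [33. 44. 53.] | wrist cover_rib [([0.5498, 0.1628, 0.0737], [-0.0812, 0.0806], 0.59)]
wrist light_cover [([0.5512, 0.1642, 0.0754], [-0.0797, 0.0818], 0.79)]
wrist photometer [([0.6136, 0.1783, 0.0802], [-0.0161, 0.0888], 0.9)]
wrist jar_brown []
wrist case_cell [([0.6497, 0.1452, 0.126], [0.0161, 0.0519], 0.81)]
top cover_rib []
top light_cover [([0.5656, 0.0316, 0.067], [-0.0801, -0.0516], 0.73)]
top photometer [([0.6127, 0.072, 0.0877], [-0.0288, -0.0167], 0.6)]
top jar_brown [([0.4398, -0.021, 0.0699], [-0.211, -0.0898], 0.78)]
top case_cell [([0.6672, 0.1192, 0.1608], [0.0306, 0.0241], 0.83)]
```

Run:
```python
from h import *
Wp=np.array([.52,.203])
C=pose(dev(-.077,.077,.0785),Wp)
f=lambda *a,c=C,W=Wp:inc(*pose(dev(*a),W),c).round(4).tolist()
print(f(-.077,.071,.0785),f(-.077,.069,.10),f(-.075,.04,.125),f(-.072,-.006,.12),f(-.072,-.006,.085),sep='\n')
T,R=pose(dev(-.072,-.006,.085),Wp);print(T,np.degrees(np.arccos(-R[2,2])))
```

```text
[-0.011, -0.0, 0.0019, -0.0001, -0.0032, 0.0]
[-0.0228, 0.0042, -0.0395, -0.0001, -0.0043, 0.0]
[-0.0853, 0.0127, -0.0788, -0.0015, -0.02, 0.0004]
[-0.1668, 0.0169, -0.0531, -0.0042, -0.0459, 0.0015]
[-0.1535, 0.01, 0.0153, -0.0042, -0.0459, 0.0015]
[0.5659816  0.07653694 0.10675838] 28.39111445043807
```

carry_out:
  increments:
    - [[-0.011,0,0.0019,-0.0001,-0.0032,0],[-0.0228,0.0042,-0.0395,-0.0001,-0.0043,0],[-0.0853,0.0127,-0.0788,-0.0015,-0.02,0.0004],[-0.1668,0.0169,-0.0531,-0.0042,-0.0459,0.0015],[-0.1668,0.0169,-0.0531,-0.0042,-0.0459,0.0015]]

```text
clock: 9.25
tcp_pos: [0.5634, 0.0772, 0.1377]
orientation: [0.216, 0.656, 0.714, -0.115]
wrist_force: [0.0, 0.8, -0.6]
finger_gap: 0.0001
grip_force: 0.0
```

```bash
python3 st.py; python3 lk.py
```

```text
9.35 corner dev [-0.0738 -0.0044  0.1168] F [-0.55  0.38  1.09] [ 0.229  0.351 -0.27   0.889 -0.489  1.701]
-97 16 [58. 58. 59.] | -94 20 [58. 58. 59.] | -91 31 [58. 58. 59.] | -88 50 [58. 58. 68.] | -85 53 [58. 59. 68.] | -82 99 [58. 59. 68.] | -79 138 [58. 59. 66.] | -76 70 [58. 58. 59.] | -73 74 [58. 58. 59.] | -70 53 [58. 58. 59.] | -67 36 [57. 58. 59.] | -64 40 [58. 58. 59.] | -61 43 [58. 58. 67.] | -58 73 [58. 67. 68.] | -55 79 [58. 67. 68.] | -52 100 [58. 66. 68.] | -49 121 [58. 65. 68.] | -46 156 [58. 62. 68.] | -43 209 [58. 60. 67.] | -40 107 [58. 58. 59.] | -37 112 [57. 58. 59.] | -34 77 [58. 58. 59.] | -31 56 [58. 58. 59.] | -28 64 [58. 58. 59.] | -25 92 [58. 58. 67.] | -22 119 [58. 66. 68.] | -19 131 [58. 59. 68.] | -16 130 [58. 59. 68.] | -13 135 [58. 65. 68.] | -10 137 [58. 59. 68.] | -7 145 [58. 65. 68.] | -4 158 [58. 59. 68.] | -1 174 [58. 59. 68.] | 2 222 [58. 63. 67.] | 11 63 [70. 71. 72.] | 14 204 [70. 71. 72.] | 17 205 [70. 71. 72.] | 20 206 [70. 71. 72.] | 23 219 [70. 71. 72.] | 26 229 [70. 71. 72.] | 29 242 [70. 71. 72.] | 32 253 [70. 71. 72.] | 35 250 [70. 71. 
[... 304 characters left out ...]
77 497 [85. 85. 86.] | 80 1101 [75. 81. 86.] | 83 557 [74. 75. 76.] | 86 607 [74. 75. 76.] | 89 536 [75. 76. 77.] | 92 677 [76. 76. 78.] | 95 357 [76. 76. 78.] | wrist cover_rib []
wrist light_cover [([0.5544, 0.1626, 0.078], [-0.0767, 0.0798], 0.71)]
wrist photometer [([0.6061, 0.1458, 0.0859], [-0.0272, 0.0574], 0.74)]
wrist jar_brown [([0.4429, -0.0128, 0.0456], [-0.207, -0.082], 0.92)]
wrist case_cell [([0.647, 0.1243, 0.1404], [0.0111, 0.0315], 0.92)]
top cover_rib []
top light_cover []
top photometer [([0.627, 0.0508, 0.1035], [-0.017, -0.0394], 0.85)]
top jar_brown [([0.4397, -0.0206, 0.0726], [-0.2111, -0.0894], 0.78)]
top case_cell [([0.6649, 0.1188, 0.1607], [0.0283, 0.024], 0.98)]
```

```bash
python3 st.py
python3 - <<'E'
from h import *
Wp=np.array([.52,.203])
T,R=pose(dev(-.072,-.007,.085),Wp)
C=pose(dev(-.072,-.006,.12),Wp)
for z in(.075,.07,.066,.064,.062,.061): print(z,inc(T+[0,0,z-.085],R,C).round(4).tolist())
E
```

```text
10.0 corner dev [-0.0732 -0.0053  0.1176] F [ 0.33  0.03 -0.5 ] [ 0.228  0.351 -0.27   0.888 -0.492  1.701]
0.075 [0.0396, -0.0113, 0.08, -0.0, -0.0006, 0.0]
0.07 [0.0442, -0.0126, 0.0888, -0.0, -0.0006, 0.0]
0.066 [0.0479, -0.0136, 0.0959, -0.0, -0.0006, 0.0]
0.064 [0.0497, -0.0141, 0.0994, -0.0, -0.0006, 0.0]
0.062 [0.0516, -0.0146, 0.1029, -0.0, -0.0006, 0.0]
0.061 [0.0525, -0.0149, 0.1047, -0.0, -0.0006, 0.0]
```

carry_out:
  increments:
    - [[0.025,-0.007,0.05,0,-0.0006,0],[0.0396,-0.0113,0.08,0,-0.0006,0],[0.0442,-0.0126,0.0888,0,-0.0006,0],[0.0442,-0.0126,0.0888,0,-0.0006,0],[0.0442,-0.0126,0.0888,0,-0.0006,0]]

```text
clock: 10.62
tcp_pos: [0.5654, 0.0763, 0.0902]
orientation: [0.219, 0.657, 0.713, -0.115]
wrist_force: [-0.0, 0.0, -0.4]
finger_gap: 0.0002
grip_force: 0.0
```

```bash
python3 st.py
```

```text
10.725 corner dev [-0.0727 -0.0063  0.0684] F [0.03 0.46 0.36] [ 0.228  0.401 -0.333  0.774 -0.495  1.702]
```

carry_out:
  increments:
    - [[0.0018,-0.0005,0.0036,0,0,0],[0.0037,-0.001,0.0071,0,0,0],[0.0046,-0.0013,0.0089,0,0,0],[0.0046,-0.0013,0.0089,0,0,0],[0.0046,-0.0013,0.0089,0,0,0]]

```text
clock: 11.35
tcp_pos: [0.5651, 0.0762, 0.0846]
orientation: [0.219, 0.657, 0.713, -0.115]
wrist_force: [0.1, 0.6, 3.6]
finger_gap: -0.0001
grip_force: 1.6
```

```bash
python3 st.py
```

```text
11.45 corner dev [-0.073  -0.0064  0.0628] F [1.06 0.21 3.31] [ 0.228  0.407 -0.34   0.762 -0.496  1.702]
```

carry_out:
  increments:
    - [[0.0009,-0.0003,0.0018,0,0,0],[0.0018,-0.0005,0.0036,0,0,0],[0.002,-0.0006,0.004,0,0,0],[0.002,-0.0006,0.004,0,0,0],[0.002,-0.0006,0.004,0,0,0]]

```text
clock: 12.08
tcp_pos: [0.565, 0.0761, 0.0824]
orientation: [0.219, 0.657, 0.713, -0.115]
wrist_force: [0.1, 0.6, 4.8]
finger_gap: 0.0003
grip_force: 2.7
```

```bash
python3 st.py
python3 - <<'E'
from h import *
for i in range(4):
    env.read_camera('top');print(env.get_state()['wrist_force'].round(2))
Wp=np.array([.52,.203])
C=pose(dev(-.072,-.007,.0607),Wp)
W2=np.array([.52,.199])
f=lambda *a:inc(*pose(dev(*a),W2),C).round(4).tolist()
print(inc(C[0]+[0,0,.025],C[1],C).round(4).tolist())
print(f(-.072,-.027,.09));print(f(-.072,-.047,.09));T,R=pose(dev(-.072,-.047,.09),W2);print(inc(T+[0,0,-.019],R,C).round(4).tolist(),np.degrees(np.arccos(-R[2,2])))
E
```

```text
12.175 corner dev [-0.073  -0.0064  0.0606] F [1.19 0.12 4.54] [ 0.228  0.41  -0.342  0.756 -0.496  1.702]
[0.36 1.28 5.81]
[0.14 0.37 5.85]
[0.77 1.38 5.63]
[1.41 2.16 4.02]
[-0.0231, 0.0063, -0.0439, 0.0, 0.0, 0.0]
[-0.0602, 0.0071, -0.0341, -0.0008, -0.0095, 0.0004]
[-0.0925, 0.0069, -0.0169, -0.0016, -0.0218, 0.001]
[-0.0749, 0.0021, 0.0165, -0.0016, -0.0218, 0.001] 36.35922128448344
```

carry_out:
  increments:
    - [[-0.0115,0.0031,-0.022,0,0,0],[-0.0231,0.0063,-0.0439,0,0,0],[-0.0602,0.0071,-0.0341,-0.0008,-0.0095,0.0004],[-0.0925,0.0069,-0.0169,-0.0016,-0.0218,0.001],[-0.0925,0.0069,-0.0169,-0.0016,-0.0218,0.001]]

```text
clock: 13.0
tcp_pos: [0.5678, 0.0392, 0.1107]
orientation: [0.269, 0.648, 0.695, -0.156]
wrist_force: [0.0, 0.6, 1.1]
finger_gap: -0.0
grip_force: 0.0
```

```bash
python3 st.py; python3 st.py
python3 - <<'E'
from h import *
T,R=pose(dev(-.072,-.047,.09),np.array([.52,.199]))
print(inc(T-[0,0,.01],R,(T,R)).round(4))
E
```

```text
13.1 corner dev [-0.0735 -0.046   0.0896] F [-0.79 -0.15  0.2 ] [ 0.221  0.399 -0.334  0.782 -0.63   1.704]
13.2 corner dev [-0.0731 -0.0461  0.0899] F [-0.32 -0.28  0.88] [ 0.221  0.399 -0.334  0.781 -0.631  1.704]
[ 0.0115 -0.0028  0.0161  0.      0.      0.    ]
```

carry_out:
  increments:
    - [[0.0173,-0.0042,0.0242,0,0,0],[0.0264,-0.0064,0.037,0,0,0],[0.031,-0.0076,0.0435,0,0,0],[0.0328,-0.008,0.0459,0,0,0],[0.0339,-0.0083,0.0475,0,0,0]]

```text
clock: 13.82
tcp_pos: [0.5682, 0.0392, 0.082]
orientation: [0.27, 0.648, 0.695, -0.156]
wrist_force: [-3.0, 2.0, 5.2]
finger_gap: 0.0001
grip_force: 2.7
```

```bash
python3 st.py
python3 - <<'E'
from h import *
print(np.mean([(env.read_camera('top'),env.get_state()['wrist_force'])[1] for i in range(5)],0).round(2))
E
```

```text
13.925 corner dev [-0.0738 -0.0465  0.0605] F [-4.14  1.11  4.33] [ 0.221  0.433 -0.368  0.715 -0.632  1.704]
[-3.68  1.53  5.06]
```

carry_out:
  increments:
    - [[0.0006,-0.0001,0.0008,0,0,0],[0.0012,-0.0003,0.0016,0,0,0],[0.0012,-0.0003,0.0016,0,0,0],[0.0012,-0.0003,0.0016,0,0,0]]

```text
clock: 14.68
tcp_pos: [0.5684, 0.0392, 0.0815]
orientation: [0.271, 0.648, 0.695, -0.156]
wrist_force: [-2.7, 0.4, 6.4]
finger_gap: 0.0001
grip_force: 3.0
```

```bash
python3 st.py
python3 - <<'E'
from h import *
print(np.mean([(env.read_camera('top'),env.get_state()['wrist_force'])[1] for i in range(5)],0).round(2))
w,U=cloud('wrist');rel=(U-O);X=rel@XD;Y=rel@YD;Z=U[...,2]
for lo in np.arange(-.1,.03,.004):
    q=Z[(abs(X+.077)<.009)&(Y>=lo)&(Y<lo+.004)&(Z>.04)&(Z<.09)]
    if len(q)>3: print(int(round(lo*1000)),len(q),(1000*np.percentile(q,[10,50,95])).round(1),end=' | ')
E
```

```text
14.775 corner dev [-0.0736 -0.0465  0.0598] F [-2.92  1.83  5.83] [ 0.221  0.433 -0.369  0.713 -0.633  1.704]
[-3.47  1.47  5.57]
-56 24 [61.7 62.  62.4] | -52 43 [60.7 62.  62.5] | -48 183 [58.2 61.9 69. ] | -44 436 [57.7 61.6 72.9] | -40 266 [57.6 72.7 79.7] | -36 250 [75.8 79.1 86.2] | -32 219 [81.1 83.7 86.6] | -28 162 [86.3 88.2 89.9] | -24 93 [66.2 66.9 67.5] | -20 144 [66.2 66.9 67.6] | -16 170 [66.1 67.  67.6] | -12 177 [65.5 66.9 67.5] | -8 188 [65.9 67.  67.6] | -4 202 [66.2 67.  67.7] | 0 488 [62.8 65.5 67.4] | 4 6 [63.5 64.4 64.8] | 12 218 [70.1 70.6 71.2] | 16 370 [70.1 70.6 71.3] | 20 403 [70.  70.6 71.3] | 24 444 [70.1 70.6 71.3] | 28 499 [70.  70.6 71.3] |
```

carry_out:
  increments:
    - [[-0.006,0.0014,-0.008,0,0,0],[-0.017,0.0042,-0.024,0,0,0],[-0.046,0.011,-0.064,0,0,0],[-0.08,0.02,-0.113,0,0,0],[-0.08,0.02,-0.113,0,0,0]]

```text
clock: 15.7
tcp_pos: [0.5711, 0.0401, 0.1538]
orientation: [0.272, 0.649, 0.694, -0.153]
wrist_force: [-0.2, 0.5, -0.3]
finger_gap: -0.0002
grip_force: 0.0
```

```bash
python3 st.py; python3 lk.py
```

```text
15.8 corner dev [-0.0726 -0.046   0.1293] F [-0.12  0.77 -0.31] [ 0.221  0.359 -0.284  0.871 -0.632  1.705]
-97 47 [56. 57. 57.] | -94 50 [56. 57. 58.] | -91 69 [56. 57. 67.] | -88 82 [57. 58. 67.] | -85 95 [57. 57. 67.] | -82 136 [57. 59. 67.] | -79 190 [57. 58. 65.] | -76 102 [56. 57. 58.] | -73 99 [56. 57. 58.] | -70 81 [56. 57. 58.] | -67 59 [56. 57. 58.] | -64 52 [57. 57. 58.] | -61 58 [56. 57. 66.] | -58 104 [57. 66. 67.] | -55 117 [57. 66. 67.] | -52 144 [57. 65. 67.] | -49 158 [57. 65. 67.] | -46 211 [56. 61. 67.] | -43 299 [56. 58. 66.] | -40 152 [56. 57. 58.] | -37 157 [56. 57. 58.] | -34 158 [56. 57. 58.] | -31 94 [56. 57. 58.] | -28 90 [56. 57. 58.] | -25 139 [56. 57. 66.] | -22 190 [56. 58. 67.] | -19 200 [56. 58. 67.] | -16 206 [56. 58. 67.] | -13 210 [56. 61. 67.] | -10 227 [56. 58. 67.] | -7 237 [56. 58. 67.] | -4 259 [56. 58. 67.] | -1 288 [56. 58. 67.] | 2 504 [56. 58. 66.] | 5 41 [57. 57. 58.] | 11 100 [69. 70. 71.] | 14 349 [69. 70. 71.] | 17 383 [69. 70. 71.] | 20 383 [69. 70. 71.] | 23 419 [69. 70. 71.] | 26 440 [69. 70. 71.] | 29 456 [69. 70. 71.] | 32 493 [69. 70. 71.] | 35 510 [69. 70. 71.] | 38 547 [69. 70. 71.] | 41 602 [69. 70. 71.] | 44 570 [69. 70. 71.] | 47 39 [69. 70. 71.] | wrist cover_rib []
wrist light_cover [([0.5649, 0.0402, 0.0685], [-0.0799, -0.043], 0.72)]
wrist photometer [([0.6078, 0.1011, 0.0895], [-0.0305, 0.0128], 0.65)]
wrist jar_brown [([0.4443, -0.0131, 0.0473], [-0.2057, -0.0825], 0.69)]
wrist case_cell [([0.6513, 0.1104, 0.1314], [0.0138, 0.0172], 0.78)]
top cover_rib []
top light_cover []
top photometer [([0.633, 0.0429, 0.112], [-0.0119, -0.0479], 0.69)]
top jar_brown [([0.4399, -0.0196, 0.0689], [-0.2108, -0.0885], 0.77)]
top case_cell [([0.6618, 0.1165, 0.162], [0.0249, 0.0221], 0.92)]
```

```bash
python3 -c "
from workcell import env
print(env.hand_in())"
```

```text
the job is handed in; nothing more can be done
None
```

I pushed the light cover fully shut, then tapped zero and then read. Both keys came back up, the photometer did not move, and I handed the job in at about 16 s. I viewed 11 pictures, one over the limit of 10.

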